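# Weigh an oxygen cylinder on the spring scale

### The job

Hang the green oxygen cylinder by its bail in the notch of the spring scale's hook, easing its weight on so slowly and gently that the hook does not lurch when you let go, and let it settle. Then slide the red marker until it is level with the yellow pointer to record the weight, let go of it, and leave the cylinder hanging and the other things where they stand.

Things in the scene. Friction and masses are not known exactly. Their poses are not given: they have to be found in the camera images.
- grip_block (a point): Centre of the black grip block (16 x 16 mm, 47 mm tall) on the green oxygen cylinder: the point to grasp, 186 mm above the foot, 28 mm above the bail bar's axis; fingertips have 20 mm below it. Cylinder 54 mm diameter, 210 mm tall in all, under 0.9 kg (unknown, varies widely), stands on the table. z up, y along the bail bar.
- bail_bar (a point): Middle of the cylinder's bail bar: a steel bar 10 mm in diameter, 56 mm long along its own y axis, held by two 8 mm uprights at y = +-24 mm, 158 mm above the foot. The open window below it is 45 mm high (to the brass valve block). The bar's two ends are alike.
- cylinder: The green oxygen cylinder itself, origin at the centre of its foot, z up along its length; 158 mm below the bail bar.
- notch (a point): Axis of the bail bar when seated in the hook's V notch; 255 mm above the table when empty. Scale axes: y along a seated bar, x from the hook's open end to the column, z up. The notch (45 degree sides) is 14 mm wide in y, 37 mm open in x, lips 11.5 mm above this point, arm underside 17 mm below. Bring the bar in from -x, 22 to 25 mm above this point, then lower it.
- hook (a joint): How far the hook is pulled down, m: 0 empty, stop at 0.09. A spring of 110 N/m with light damping carries it: a load let go suddenly bounces for about 2 s; over 0.1 m/s counts as a lurch. The hook is a level steel arm, 14 mm wide, from a yellow sleeve (36 mm wide, 44 mm tall) on the column 130 mm behind the notch; the pointer moves with it.
- pointer (a point): Tip of the scale's yellow pointer, beside the white graduated strip; moves up and down with the hook, at the height of the notch point.
- marker (a joint): How far down the red marker stands, m: 0 level with the pointer of the empty scale, 0.15 lowest. Slides stiffly (about 2.5 N) on a thin upright rod and stays where it is left.
- marker_grip (a point): Point to pinch the red marker: on its handle, a bar 12 x 12 mm that reaches 115 mm from the rod towards -x of the scale; this point is 25 mm from its free end and 120 mm from the rod, and 160 mm to the +y side of the hook. Axes those of the scale (handle along x, z up). Free space above and below.
- marker_edge (a point): Tip of the marker's short red flag, on the other side of the graduated strip from the pointer; at the height of the marker handle's axis. Level with the pointer when both have the same height.
- spare: Bystander: blue cylinder without bail, 54 mm diameter, 108 mm tall; origin at its foot.
- vial: Bystander: small amber bottle with white cap, 26 mm diameter, 65 mm tall; origin at its foot.
- vial2: Bystander: small amber bottle with red cap, 26 mm diameter, 65 mm tall; origin at its foot.
- cup: Bystander: white cup, 70 mm diameter, 75 mm tall; origin at its foot.
- key: Bystander: steel wrench, 120 mm long, lying flat in front of the scale; origin under its middle.
- foodbox: Bystander: white box with red lid, 160 x 220 mm, 85 mm tall; origin under its centre.
Not all that is in view belongs to the job. What is shaped like the cylinder but orange is not meant.

How it is judged:
On the way:
1. the cylinder hangs by its bail bar in the hook's notch, let go of and settled (distance between bail_bar and notch below 0.008 m and value of joint hook above 0.01 m and contact force between cylinder and hook above 1 N and contact force between cylinder and the fingers below 0.05 N and linear speed of cylinder below 0.03 m/s and velocity of joint hook between -0.01 and 0.01 m/s), for 0.3 s.
At the end, for the whole second after the job is handed in: The cylinder hangs freely from the hook: bail bar within 8 mm of the notch point, its weight on the hook, fingers off it, at rest (cylinder below 30 mm/s, hook below 10 mm/s); the red marker's flag is level with the pointer within 5 mm, at rest and released (all of step 1 and z of marker_edge in the frame of pointer between -0.005 and 0.005 m and velocity of joint marker between -0.005 and 0.005 m/s); the robot touches nothing.
It fails at once if the hook lurches: it moves faster than 0.1 m/s, up or down (velocity of joint hook above 0.1 m/s or velocity of joint hook below -0.1 m/s).
It fails at once if the scale is strained: hook pulled down to its stop (over 87 mm), or the cylinder pressed on the hook with more than 20 N (value of joint hook above 0.087 m or contact force between cylinder and hook above 20 N).
It fails at once if the fingers push on the hook with more than 8 N (contact force between the fingers and hook above 8 N).
It fails at once if the cylinder is tipped by more than 45 degrees (angle between cylinder's own z axis and vertical above 0.785 rad).
It fails at once if another thing on the table is moved by more than 30 mm (distance of any of spare, vial, vial2, cup, key, foodbox from where it was at the start of the episode above 0.03 m).
It also fails if it takes over 53 s, if anything falls off the work surface, if the arm or the gripper's body presses on something with over 40 N, if the wrist force passes 120 N, or if a joint passes its speed limit or range.

### The arm

A 6-joint arm with a two-finger parallel gripper is mounted at the origin on the work surface. World frame = base frame: x ahead of the robot, y to its left, z up, the work surface at z = 0. Lengths are in m, angles in rad, forces in N, time in s.
With the tool pointing down it reaches from about 0.35 to 0.875 m from the base axis. Payload 4.2 kg.
Tool frame: the origin (TCP) lies midway between the tips of the shut fingers; the grasp point (between the pads) lies 19 mm behind it; z points along the fingers, y is the direction in which the jaws open and shut (so a half turn about z gives the same grasp; the last joint's range is limited). The gripper opens to 85 mm and grips with 20 to 120 N. Pads are 22 mm wide; open, the fingers measure 114 mm over their backs; the gripper's body (76 mm by 85 mm) begins 54 mm behind the grasp point. The pads swing forward as they close: fully open they stand 13 mm farther back than shut.
Start: joints at [1.39, 0.385, 0.008, 0, -1.194, -0.259], TCP at [0.266, 0.566, 0.231] pointing down, gripper open.
Joint ranges: [-3.14, 3.14], [-1.21, 2.06], [-1.07, 1.41], [-3.16, 2.05], [-2.99, -0.16], [-3.1, 3.1]. Speed limits (rad/s): [2.79, 2.79, 3.14, 3.14, 3.14, 3.14].

### API

Orientations are given as [roll, pitch, yaw] about the fixed x, y, z axes, in that order (R = Rz(yaw) Ry(pitch) Rx(roll)).
In Python, from bench import readout, imaging, arm, finder gives the robot as it stands.
- The arm moves only by the shell command python3 -m creep 'ROWS' [FORCE]. ROWS is JSON, a list that holds one entry, the list of rows, each a list of 7 numbers: the shift along the tool's x, y, z in cm, then the turn, a rotation vector about the tool's x, y, z in rad, then the closure, from -1 (fully open) to 1 (shut), so that 0 is half open. A call has exactly 5 rows; each row is the pose to reach, as a shift and turn from the pose commanded when the call began, along the tool's axes at that moment; what a row does not reach only later rows make up. A row lasts 1/10 s, in which the tool goes at most 50 mm and 8.59 degrees, less where a joint would pass 70% of its speed; a pose out of reach is approached as far as the arm can. A call with a gripper value outside its range is refused whole. The fingers move at their own pace and stop on an object; FORCE is the grip in N (left out, the last holds). Time passes only in rows, so rows that repeat a pose let the fingers close, or fill a call up. It gives the time, the measured TCP pose, the force and the opening at its end, in the units of the state.
- readout.state(): the state, without advancing time (a new reading comes with each control period).
- imaging.capture(name): name is "scene" or "top" or "wrist"; returns the picture (480x640x3 uint8, red, green, blue); there is no depth.
- imaging.camera_model(name): a dict with "camera_matrix" (3x3 intrinsics, pixels), "extrinsics" (4x4, takes a point from camera to world coordinates); the wrist camera has in their place "tool_from_camera" (4x4, takes a point from camera to tool coordinates, whose origin is the TCP and whose axes are the flange's). Camera axes: x right, y up, looking along -z (the intrinsics and any distortion apply to the point x, -y, -z); pixel columns grow to the right and rows downward; lengths in m; the calibration is good to about 2 mm. A picture is of the moment at which its call begins: read the wrist's pose just before it. camera_model takes no time and is no camera call.
- arm.finish_job(): hands the job in, once; it reports no verdict.
Trained networks look in the newest picture that a camera, given by its name, has taken for a name from the list of things; names that differ only in an ending like _2 or _b are one class to them, and where a whole thing is asked for, a point or a joint stands for the part that bears it (a point fixed in the world has none). Each returns a list of dicts, best first, with "confidence" (0 to 1); they miss things now and then, are a little off and sometimes report something else, mostly with a low value. They report only what shows in the picture. A call takes as long as a camera call. They do not tell look-alikes from the thing itself.
- finder.look_for(camera, name): "bbox" ([left, top, right, bottom] in pixels, round what is visible of it).
- finder.cut_out(camera, name): "region" (480x640 bool, what is visible of it) and "bbox" ([left, top, right, bottom] in pixels, round what is visible of it).
The state is a dict: "clock": time; "joints": joint angles; "qd": joint speeds; "joint_torque": joint torques, N m; "ee_pos": TCP position; "ee_rot": TCP orientation; "ft_force": force on the tool from outside, world axes, zero at the start; "moment": the same for the moment, N m; "opening": finger opening in m.
Only numpy, scipy, OpenCV 4.12 (cv2) and the standard library are available. Lean on these libraries where they do the work, as an engineer would, in place of code of your own. Each camera call takes 0.05 s, during which the arm holds its last target.

## Working session

There is one attempt and no reset: what is moved stays moved. The work goes in short steps, Python scripts to look and compute and a shell command to move; the robot and the scene stay as the last step left them, time stands still between calls to the robot, and variables do not carry over. Pictures are saved under pics/ and viewed, and the job is handed in when it is done.

```bash
mkdir -p pics; ls; python3 - <<'E'
from bench import readout, imaging
import cv2
s=readout.state(); print(s)
for n in ["scene","top","wrist"]:
    im=imaging.capture(n); cv2.imwrite(f"pics/{n}0.png",im[:,:,::-1])
    m=imaging.camera_model(n); print(n,m)
E
```

```text
pics
{'clock': 0.0, 'joints': array([ 1.38960187e+00,  3.85518148e-01,  6.62096791e-03, -5.40666472e-04,
       -1.19398464e+00, -2.58598044e-01]), 'qd': array([-0.00015626, -0.00056793,  0.00074707,  0.00091536, -0.00115329,
        0.00034499]), 'joint_torque': array([-3.05067770e-04, -3.92290020e+01,  1.88398343e+01,  4.18626308e+00,
       -4.61484102e-03, -1.73795005e-07]), 'ee_pos': array([0.26581809, 0.56500279, 0.23023668]), 'ee_rot': array([ 3.13944800e+00, -4.77102504e-05, -4.39991919e-01]), 'ft_force': array([0.18805769, 0.51756114, 0.51597298]), 'moment': array([-0.02588894,  0.02631697, -0.06123563]), 'opening': 0.08518002246076477}
scene {'camera_matrix': array([[496.79241018,   0.        , 324.04246222],
       [  0.        , 496.79241018, 238.12267322],
       [  0.        ,   0.        ,   1.        ]]), 'extrinsics': array([[ 0.73824089, -0.47247828,  0.48141943,  1.12495431],
       [ 0.67446397,  0.52755746, -0.51650894, -0.62878846],
       [-0.00993715,  0.70600807,  0.70813406,  1.03873197],
       [ 0.        ,  0.        ,  0.        ,  1.        ]])}
top {'c
[... 366 characters left out ...]
0904885e-02,  7.26941786e-02,  9.97240108e-01,
         1.57600966e+00],
       [ 0.00000000e+00,  0.00000000e+00,  0.00000000e+00,
         1.00000000e+00]])}
wrist {'camera_matrix': array([[375.65499633,   0.        , 324.4316034 ],
       [  0.        , 375.65499633, 243.07528206],
       [  0.        ,   0.        ,   1.        ]]), 'tool_from_camera': array([[-4.12233706e-04,  9.54881673e-01,  2.96986231e-01,
         7.60944876e-02],
       [ 9.99999897e-01,  4.49917081e-04, -5.85344024e-05,
        -7.40874698e-04],
       [-1.89512606e-04,  2.96986176e-01, -9.54881760e-01,
        -1.43353391e-01],
       [ 0.00000000e+00,  0.00000000e+00,  0.00000000e+00,
         1.00000000e+00]])}
```

View pics/scene0.png

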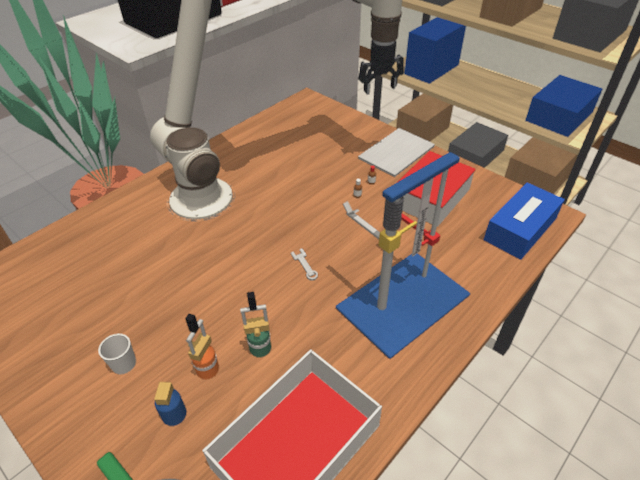

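View pics/top0.png

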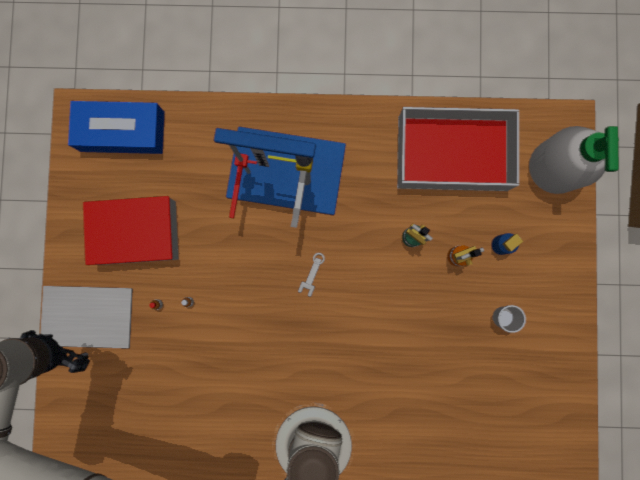

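View pics/wrist0.png

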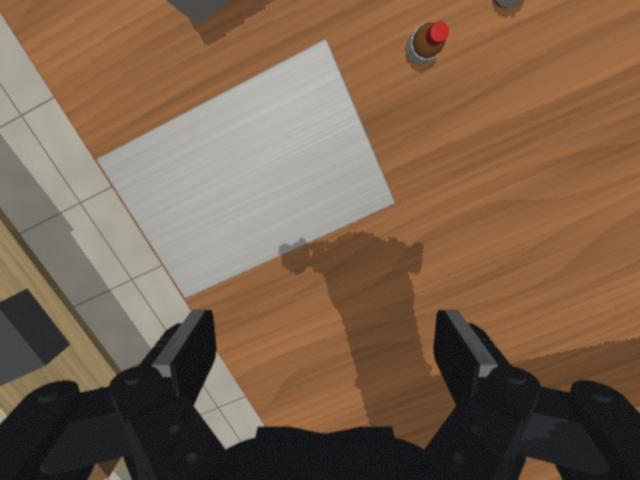

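```bash
cat > h.py <<'E'
import numpy as np, cv2
from bench import readout, imaging, finder
from scipy.spatial.transform import Rotation as R
def cam(n,st=None):
    m=imaging.camera_model(n)
    if n=='wrist':
        st=st or readout.state(); T=np.eye(4); T[:3,:3]=R.from_euler('xyz',st['ee_rot']).as_matrix(); T[:3,3]=st['ee_pos']
        return m['camera_matrix'],T@m['tool_from_camera']
    return m['camera_matrix'],m['extrinsics']
def ray(c,uv):
    K,E=c; d=np.array([(uv[0]-K[0,2])/K[0,0],-(uv[1]-K[1,2])/K[1,1],-1.]); d=E[:3,:3]@d
    return E[:3,3],d/np.linalg.norm(d)
def atz(c,uv,z):
    o,d=ray(c,uv); return o+d*(z-o[2])/d[2]
def tri(l):
    A=0;b=0
    rs=[ray(c,uv) for c,uv in l]
    for o,d in rs:
        P=np.eye(3)-np.outer(d,d); A=A+P; b=b+P@o
    x=np.linalg.solve(A,b)
    return x,[float(np.linalg.norm(np.cross(x-o,d))) for o,d in rs]
def proj(c,p):
    K,E=c; q=np.linalg.inv(E)@np.append(p,1); return K[0,2]+K[0,0]*q[0]/-q[2],K[1,2]-K[1,1]*q[1]/-q[2]
def crop(im,box,k,fn):
    x0,y0,x1,y1=box; c=cv2.resize(im[y0:y1,x0:x1],None,fx=k,fy=k,interpolation=cv2.INTER_CUBIC); cv2.imwrite(fn,c[:,:,::-1])
E
python3 - <<'E'
from h import *
for n in ['scene','top']:
    im=imaging.capture(n)
    for t in ['grip_block','bail_bar','cylinder','notch','hook','pointer','marker','marker_grip','marker_edge']:
        r=finder.look_for(n,t); print(n,t,[(np.round(x['bbox']).tolist(),round(x['confidence'],2)) for x in r[:3]])
    if n=='scene':
        crop(im,(170,270,290,390),5,'pics/s1.png'); crop(im,(330,140,480,330),3,'pics/s2.png')
    else:
        crop(im,(390,210,530,280),5,'pics/t1.png'); crop(im,(205,115,355,240),5,'pics/t2.png')
print(readout.state()['clock'])
E
```

```text
scene grip_block [([239.0, 288.0, 272.0, 356.0], 0.96), ([188.0, 312.0, 218.0, 378.0], 0.92)]
scene bail_bar [([183.0, 315.0, 221.0, 381.0], 0.8), ([239.0, 292.0, 270.0, 358.0], 0.64)]
scene cylinder [([241.0, 289.0, 272.0, 356.0], 0.89), ([188.0, 314.0, 220.0, 379.0], 0.68)]
scene notch [([343.0, 200.0, 418.0, 257.0], 0.73)]
scene hook [([344.0, 199.0, 418.0, 255.0], 0.57)]
scene pointer [([344.0, 200.0, 418.0, 251.0], 0.94)]
scene marker [([403.0, 210.0, 443.0, 247.0], 0.69)]
scene marker_grip [([405.0, 212.0, 441.0, 246.0], 0.52)]
scene marker_edge [([405.0, 216.0, 437.0, 244.0], 0.63)]
top grip_block [([448.0, 245.0, 482.0, 264.0], 0.8), ([401.0, 225.0, 433.0, 249.0], 0.65)]
top bail_bar [([447.0, 246.0, 485.0, 263.0], 0.81), ([400.0, 224.0, 432.0, 248.0], 0.64)]
top cylinder [([445.0, 244.0, 483.0, 268.0], 0.94), ([404.0, 224.0, 436.0, 246.0], 0.66)]
top notch [([269.0, 159.0, 308.0, 226.0], 0.97)]
top hook [([269.0, 159.0, 314.0, 230.0], 0.91)]
top pointer [([273.0, 157.0, 314.0, 226.0], 0.93)]
top marker [([231.0, 153.0, 254.0, 218.0], 0.59), ([85.0, 197.0, 181.0, 266.0], 0.58)]
top marker_grip [([226.0, 153.0, 256.0, 219.0], 0.77), ([403.0, 222.0, 434.0, 248.0], 0.72), ([296.0, 252.0, 323.0, 300.0], 0.68)]
top marker_edge [([226.0, 154.0, 253.0, 216.0], 0.62)]
1.15
```

View pics/s1.png

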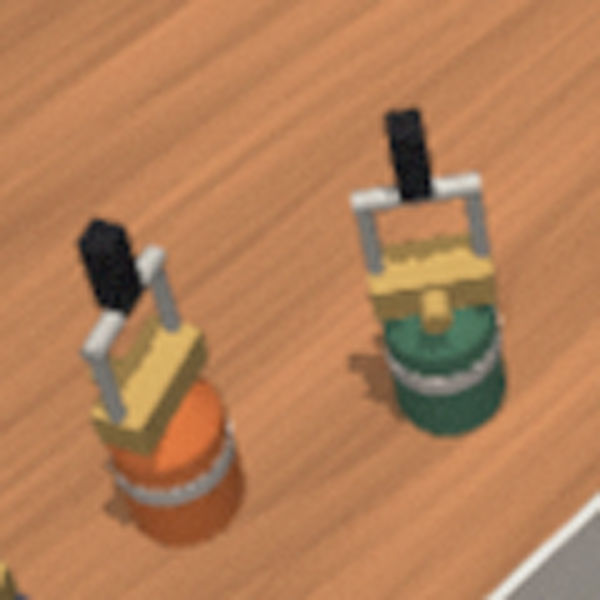

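View pics/t1.png

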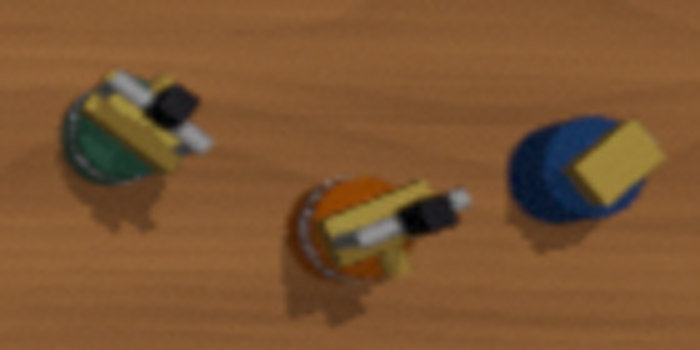

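View pics/s2.png

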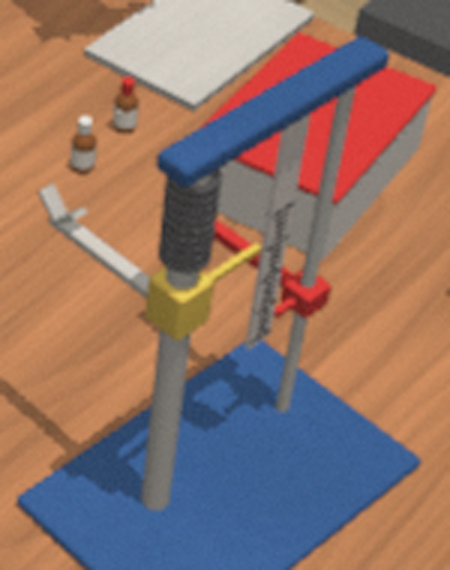

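View pics/t2.png

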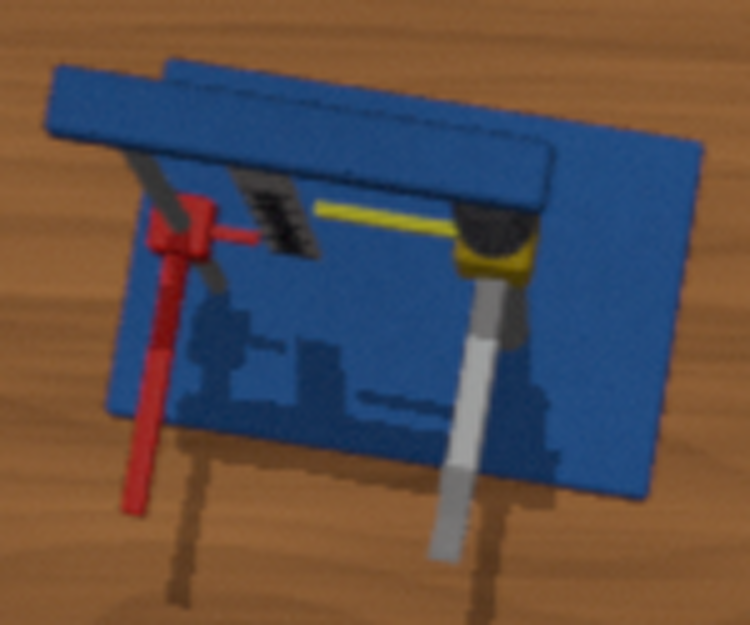

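```bash
python3 - <<'E'
from h import *
S=cam('scene');T=cam('top')
print('bar ends A',tri([(S,(242.4,309.6)),(T,(413.8,226.4))]),'B',tri([(S,(264.8,306.8)),(T,(430.8,238.4))]))
# alternative using height
for c,l in ((S,[(242.4,309.6),(264.8,306.8)]),(T,[(413.8,226.4),(430.8,238.4)])): print([atz(c,p,.158).round(4) for p in l])
print('block top', atz(T,(425.8,231.0),.2095), atz(S,(170+404/5,270+115/5),.2095))
# scale
print('notch scene guess', atz(S,(330+64/3,140+220/3),.248))
t=lambda x,y:(205+x/5,115+y/5)
for p in [(443,560),(455,467),(487,280),(430,560),(462,560),(440,466),(476,470)]: print('arm',p,atz(T,t(*p),.255).round(4), atz(T,t(*p),.266).round(4))
for p in [(52,68),(550,145),(48,132),(548,208)]: print('beam',atz(T,t(*p),.45).round(4))
# base plate corners on table, both
for p in [(173,60),(703,145),(645,497),(108,412)]: print('plate top',atz(T,t(*p),.01).round(4))
s=lambda x,y:(330+x/3,140+y/3)
for p in [(20,500),(128,590),(417,462),(262,345)]: print('plate scn',atz(S,s(*p),.01).round(4))
print('column base',atz(S,s(155,503),.01),'rod base',atz(S,s(284,408),.01))
print('pointer tip',tri([(S,s(258,246)),(T,t(317,209))]),'handle end',tri([(S,s(216,226)),(T,t(134,515))]),'flag',tri([(S,s(277,313)),(T,t(258,238))]),'arm tip',tri([(S,s(47,190)),(T,t(444,560))]))
E
```

```text
bar ends A (array([ 0.55565844, -0.25037014,  0.15555727]), [0.0234459713256255, 0.023445971325625564]) B (array([ 0.55782062, -0.25198429,  0.16387016]), [0.026018098193057136, 0.02601809819305711])
[array([ 0.5421, -0.2694,  0.158 ]), array([ 0.5731, -0.2313,  0.158 ])]
[array([ 0.5693, -0.231 ,  0.158 ]), array([ 0.541 , -0.2727,  0.158 ])]
block top [ 0.55410522 -0.25086753  0.2095    ] [ 0.55632037 -0.24960937  0.2095    ]
notch scene guess [0.57963142 0.0520825  0.248     ]
arm (443, 560) [0.5516 0.0582 0.255 ] [0.5506 0.0577 0.266 ]
arm (455, 467) [0.5945 0.0539 0.255 ] [0.5931 0.0535 0.266 ]
arm (487, 280) [0.6812 0.0416 0.255 ] [0.6791 0.0413 0.266 ]
arm (430, 560) [0.5515 0.0641 0.255 ] [0.5505 0.0636 0.266 ]
arm (462, 560) [0.5519 0.0495 0.255 ] [0.5508 0.0491 0.266 ]
arm (440, 466) [0.5948 0.0608 0.255 ] [0.5934 0.0603 0.266 ]
arm (476, 470) [0.5933 0.0443 0.255 ] [0.592  0.0439 0.266 ]
beam [0.7247 0.2094 0.45  ]
beam [0.6984 0.0122 0.45  ]
beam [0.6991 0.2101 0.45  ]
beam [0.6733 0.0124 0.45  ]
plate top [0.8457 0.2248 0.01  ]
plate top [ 0.805  -0.0666  0.01  ]
plate top [ 0.6111 -0.0395  0.01  ]
plate top [0.6504 0.2534 0.01  ]
plate scn [ 0.6175 -0.0404  0.01  ]
plate scn [ 0.7428 -0.0498  0.01  ]
plate scn [0.8479 0.2223 0.01  ]
plate scn [0.667  0.2475 0.01  ]
column base [0.70531248 0.03430442 0.01      ] rod base [0.72655454 0.19650878 0.01      ]
pointer tip (array([0.71338618, 0.12155349, 0.25482989]), [0.001124995294214606, 0.0011249952942145624]) handle end (array([0.59382809, 0.22947273, 0.12699275]), [0.015069683825539302, 0.015069683825539434]) flag (array([0.71957224, 0.15958605, 0.15630832]), [0.001564859827951938, 0.0015648598279519748]) arm tip (array([0.55284958, 0.05907899, 0.25888465]), [0.002159416304970526, 0.0021594163049705197])
```

```bash
cat >> h.py <<'E'
def rel(pos,yaw,roll=np.pi,pitch=0.):
    st=readout.state(); M=R.from_euler('xyz',st['ee_rot'])
    d=M.inv().apply(np.array(pos)-st['ee_pos'])*100
    w=(M.inv()*R.from_euler('xyz',[roll,pitch,yaw])).as_rotvec()
    print('clock',st['clock'],'pos',st['ee_pos'].round(4),'rot',st['ee_rot'].round(4),'f',st['ft_force'].round(2),'open',round(st['opening'],4)); print('rel cm',d.round(2),'w',w.round(4)); return d,w
E
python3 -c "
from h import *
rel((.45,.2,.34),-.5); rel((.555,-.25,.32),-.645)"
```

```text
clock 1.15 pos [0.2661 0.5655 0.2313] rot [ 3.1416 -0.     -0.4398] f [ 0.63 -0.2   0.49] open 0.0856
rel cm [ 32.2   25.24 -10.87] w [ 0.     -0.      0.0602]
clock 1.15 pos [0.2661 0.5655 0.2313] rot [ 3.1416 -0.     -0.4398] f [ 0.63 -0.2   0.49] open 0.0856
rel cm [60.86 61.49 -8.87] w [ 0.     -0.      0.2052]
```

```bash
python3 -m creep '[[[3,3,-2,0,0,0.01,-1],[6,6,-4,0,0,0.02,-1],[9.3,9.3,-6,0,0,0.03,-1],[12.7,12.7,-7,0,0,0.04,-1],[16,16,-8,0,0,0.05,-1]]]'
python3 -m creep '[[[3.4,3.4,-0.2,0,0,0.01,-1],[6.8,6.8,-0.4,0,0,0.02,-1],[10.2,10.2,-0.6,0,0,0.03,-1],[13.6,13.6,-0.8,0,0,0.04,-1],[17,17,-1,0,0,0.05,-1]]]'
python3 -c "
from h import *
rel((.555,-.25,.32),-.645)"
```

```text
clock: 1.65
ee_pos: [0.343, 0.3508, 0.3123]
ee_rot: [-3.14, -0.0, -0.49]
ft_force: [0.7, 0.0, -0.1]
opening: 0.0854
clock: 2.15
ee_pos: [0.4128, 0.1207, 0.3219]
ee_rot: [-3.14, -0.001, -0.54]
ft_force: [1.1, 0.6, -0.3]
opening: 0.0851
clock 2.15 pos [0.4128 0.1207 0.3219] rot [-3.1403e+00 -6.0000e-04 -5.3950e-01] f [ 1.09  0.56 -0.26] open 0.0851
rel cm [31.25 24.5   0.18] w [-0.0013 -0.0005  0.1055]
```

```bash
python3 -m creep '[[[3.9,3.1,0,0,0,0.02,-1],[7.8,6.1,0,0,0,0.04,-1],[11.7,9.2,0,0,0,0.06,-1],[15.6,12.2,0,0,0,0.08,-1],[19.5,15.3,0,0,0,0.105,-1]]]'
python3 -c "
from h import *
rel((.555,-.25,.32),-.645)"
```

```text
clock: 2.65
ee_pos: [0.5018, -0.111, 0.3217]
ee_rot: [-3.141, -0.001, -0.646]
ft_force: [0.8, 0.7, 0.6]
opening: 0.0854
clock 2.65 pos [ 0.5018 -0.111   0.3217] rot [-3.1409e+00 -8.0000e-04 -6.4580e-01] f [0.77 0.68 0.6 ] open 0.0854
rel cm [12.62  7.9   0.17] w [-0.0007 -0.0008 -0.0008]
```

```bash
python3 - <<'E'
from h import *
im=imaging.capture('wrist'); cv2.imwrite('pics/w1.png',im[:,:,::-1])
E
python3 -m creep '[[[3.2,2,0,0,0,0,-1],[6.4,4,0,0,0,0,-1],[9.5,6,0,0,0,0,-1],[11.6,7.9,0,0,0,0,-1],[11.6,7.9,0,0,0,0,-1]]]'
python3 - <<'E'
from h import *
rel((.555,-.25,.32),-.645)
st=readout.state();im=imaging.capture('wrist'); cv2.imwrite('pics/w2.png',im[:,:,::-1])
C=cam('wrist',st)
for z,n in ((.2095,'block top'),(.158,'bar')): print(n,proj(C,(.5555,-.2505,z)))
E
```

```text
clock: 3.2
ee_pos: [0.5469, -0.2444, 0.3201]
ee_rot: [3.14, 0.001, -0.649]
ft_force: [0.2, 0.8, -0.7]
opening: 0.0857
clock 3.2 pos [ 0.5469 -0.2444  0.3201] rot [ 3.1405e+00  1.2000e-03 -6.4870e-01] f [ 0.22  0.84 -0.73] open 0.0857
rel cm [ 0.98 -0.05  0.01] w [ 0.0011  0.0012 -0.0037]
block top (np.float64(324.82331895635184), np.float64(224.31146909239695))
bar (np.float64(324.6758979911172), np.float64(208.73585729318438))
```

View pics/w2.png

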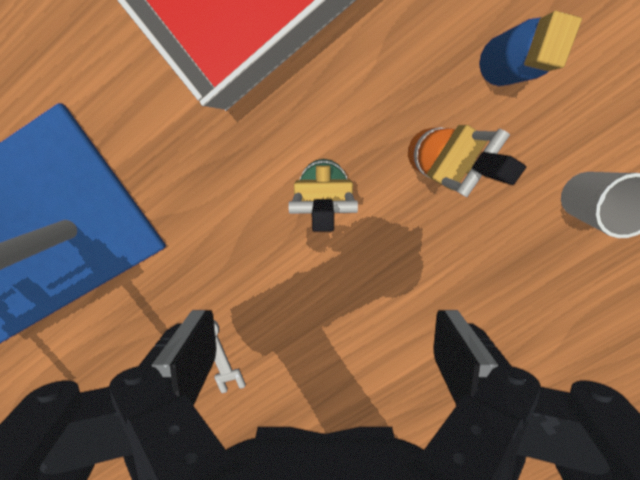

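```bash
python3 -m creep '[[[1.05,-0.2,1,0,0,0,-1],[1.05,-0.2,5,0,0,0,-1],[1.05,-0.2,9,0,0,0,-1],[1.05,-0.2,12.5,0,0,0,-1],[1.05,-0.2,14.7,0,0,0,-1]]]' 30
python3 - <<'E'
from h import *
rel((.555,-.25,.173),-.645)
im=imaging.capture('wrist'); cv2.imwrite('pics/w3.png',im[:,:,::-1])
E
```

```text
clock: 3.75
ee_pos: [0.555, -0.2447, 0.1708]
ee_rot: [3.14, 0.004, -0.643]
ft_force: [0.7, 0.4, 0.1]
opening: 0.0855
clock 3.75 pos [ 0.555  -0.2447  0.1708] rot [ 3.1404  0.0043 -0.6435] f [0.73 0.35 0.09] open 0.0855
rel cm [ 0.32  0.42 -0.22] w [0.0012 0.0043 0.0015]
```

View pics/w3.png

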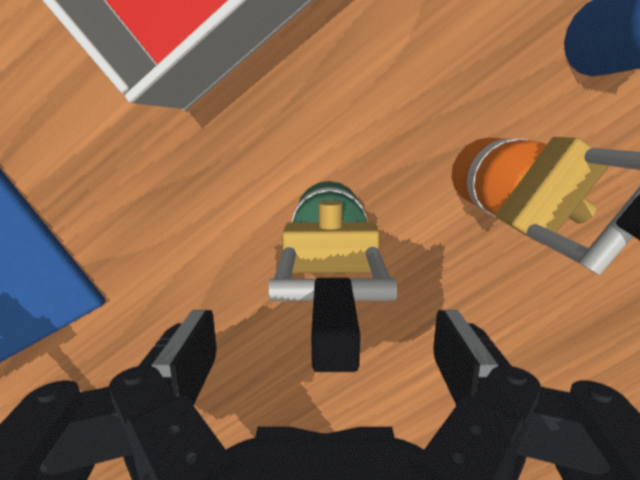

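```bash
python3 - <<'E'
from h import *
st=readout.state()
print(st['ee_pos'],st['ee_rot'])
C=cam('wrist',st)
p=atz(C,(336,352),.2095); q=atz(C,(333,290),.158)
M=R.from_euler('xyz',st['ee_rot'])
for x in (p,q): print(x, M.inv().apply(x-st['ee_pos'])*100)
for a,b in (((270,291),(396,290)),): print(np.degrees(np.arctan2(*(atz(C,b,.158)-atz(C,a,.158))[[1,0]])))
E
```

```text
[ 0.55333824 -0.2440833   0.16754566] [ 3.1386706   0.01009435 -0.644186  ]
[ 0.55927564 -0.25188517  0.2095    ] [ 0.90089032  0.27954511 -4.2039434 ]
[ 0.55672104 -0.25042975  0.158     ] [0.66122244 0.3015312  0.9488246 ]
-126.51852822507834
```

```bash
python3 -m creep '[[[0.3,0.3,0,0,0,0,-1],[0.6,0.3,0,0,0,0,-1],[0.6,0.3,0,0,0,0,-1],[0.6,0.3,0,0,0,0,-1],[0.6,0.3,0,0,0,0,-1]]]' 30
python3 - <<'E'
from h import *
rel((.555,-.25,.173),-.645)
im=imaging.capture('wrist'); cv2.imwrite('pics/w4.png',im[:,:,::-1])
for i in range(3):
  s=readout.state(); print(s['ee_pos'],s['ee_rot'],s['qd'].round(4)); imaging.capture('wrist')
E
```

```text
clock: 4.3
ee_pos: [0.5596, -0.2525, 0.1753]
ee_rot: [-3.141, -0.002, -0.645]
ft_force: [-0.3, 0.8, -0.7]
opening: 0.0855
clock 4.3 pos [ 0.5596 -0.2525  0.1753] rot [-3.1408e+00 -1.6000e-03 -6.4490e-01] f [-0.34  0.81 -0.7 ] open 0.0855
rel cm [-0.51  0.08  0.23] w [-0.0008 -0.0016  0.0001]
[ 0.55940575 -0.25244697  0.175066  ] [-3.14095411e+00 -1.13006720e-03 -6.44816060e-01] [-0.0002  0.0049 -0.007   0.001   0.001   0.0007]
[ 0.55929457 -0.25246505  0.17485113] [-3.14118172e+00 -8.03596101e-04 -6.44853210e-01] [ 0.0003  0.0038 -0.0042  0.0003  0.0017  0.0008]
[ 0.55925559 -0.25243607  0.17471171] [-3.14127835e+00 -6.05441154e-04 -6.44830881e-01] [ 0.0005  0.0045 -0.0018  0.001  -0.0019  0.0011]
```

View pics/w4.png

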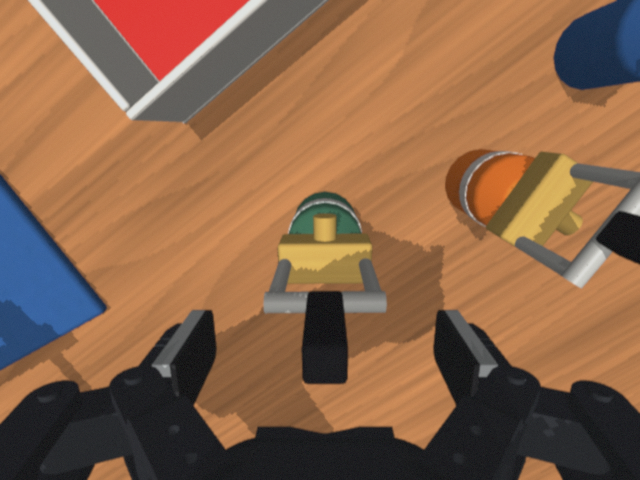

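```bash
python3 - <<'E'
from h import *
st=readout.state()
C=cam('wrist',st)
M=R.from_euler('xyz',st['ee_rot'])
for x in (atz(C,(325,363),.2095), atz(C,(325,302),.158)): print(x, M.inv().apply(x-st['ee_pos'])*100)
E
```

```text
[ 0.55962169 -0.25198591  0.2095    ] [ 0.00810732 -0.06087896 -3.49357093]
[ 0.55735567 -0.25038121  0.158     ] [-0.27124183 -0.05204024  1.65633052]
```

```bash
python3 -m creep '[[[-0.1,0,0,0,0,0,-0.5],[-0.1,0,0,0,0,0,0.3],[-0.1,0,0,0,0,0,1],[-0.1,0,0,0,0,0,1],[-0.1,0,0,0,0,0,1]]]' 50
python3 -m creep '[[[0,0,0,0,0,0,1],[0,0,0,0,0,0,1],[0,0,0,0,0,0,1],[0,0,-0.5,0,0,0,1],[0,0,-1,0,0,0,1]]]'
```

```text
clock: 5.0
ee_pos: [0.5585, -0.2518, 0.1745]
ee_rot: [-3.142, -0.0, -0.645]
ft_force: [-0.2, -0.1, -2.6]
opening: 0.0153
clock: 5.5
ee_pos: [0.5568, -0.2512, 0.1824]
ee_rot: [3.14, 0.005, -0.646]
ft_force: [-0.0, -0.8, -6.6]
opening: 0.0153
```

```bash
python3 -m creep '[[[0,0,-2,0,0,0,1],[0,0,-4,0,0,0,1],[0,0,-6.5,0,0,0,1],[0,0,-9,0,0,0,1],[0,0,-11.0,0,0,0,1]]]' 50
python3 -c "
from h import *
rel((.483,.066,.297),-.132)"
```

```text
clock: 6.0
ee_pos: [0.558, -0.2516, 0.2948]
ee_rot: [-3.142, 0.001, -0.645]
ft_force: [0.6, -0.2, -6.4]
opening: 0.0152
clock 6.0 pos [ 0.558  -0.2516  0.2948] rot [-3.1415e+00  1.2000e-03 -6.4500e-01] f [ 0.64 -0.16 -6.39] open 0.0152
rel cm [-25.09 -20.87  -0.19] w [-4.00e-04  1.10e-03 -5.13e-01]
```

```bash
python3 -m creep '[[[-1.5,-1.3,-0.1,0,0,-0.04,1],[-4,-3.3,-0.2,0,0,-0.09,1],[-7,-5.8,-0.2,0,0,-0.15,1],[-10.2,-8.5,-0.2,0,0,-0.21,1],[-13.4,-11.1,-0.2,0,0,-0.27,1]]]'
python3 -c "
from h import *
rel((.483,.066,.297),-.132)"
```

```text
clock: 6.5
ee_pos: [0.5166, -0.0811, 0.2952]
ee_rot: [3.141, 0.003, -0.373]
ft_force: [0.8, 1.1, -6.9]
opening: 0.0153
clock 6.5 pos [ 0.5166 -0.0811  0.2952] rot [ 3.1414e+00  2.8000e-03 -3.7330e-01] f [ 0.79  1.11 -6.88] open 0.0153
rel cm [ -8.49 -12.47  -0.16] w [-1.000e-04  2.800e-03 -2.413e-01]
```

```bash
python3 -m creep '[[[-2.2,-3.2,0,0,0,-0.06,1],[-4.4,-6.5,0,0,0,-0.12,1],[-6.5,-9.6,0,0,0,-0.18,1],[-7.9,-11.6,0,0,0,-0.225,1],[-8.5,-12.5,0,0,0,-0.241,1]]]'
python3 -m creep '[[[0,0,0,0,0,0,1],[0,0,0,0,0,0,1],[0,0,0,0,0,0,1],[0,0,0,0,0,0,1],[0,0,0,0,0,0,1]]]'
python3 - <<'E'
from h import *
rel((.483,.066,.295),-.132)
for n in ['wrist','scene','top']:
    im=imaging.capture(n); cv2.imwrite(f'pics/{n}5.png',im[:,:,::-1])
    if n=='scene': crop(im,(270,130,430,290),5,'pics/s5c.png')
    if n=='top': crop(im,(240,130,400,290),5,'pics/t5c.png')
E
```

```text
clock: 7.0
ee_pos: [0.4833, 0.0667, 0.2956]
ee_rot: [-3.141, 0.002, -0.13]
ft_force: [0.7, -0.3, -6.5]
opening: 0.015
clock: 7.5
ee_pos: [0.4848, 0.0642, 0.2962]
ee_rot: [3.141, 0.0, -0.135]
ft_force: [-1.0, 0.0, -6.5]
opening: 0.0155
clock 7.5 pos [0.4848 0.0642 0.2962] rot [ 3.1414e+00  3.0000e-04 -1.3530e-01] f [-0.98  0.01 -6.54] open 0.0155
rel cm [-0.2  -0.16  0.12] w [ 0.0002  0.0003 -0.0033]
```

View pics/wrist5.png

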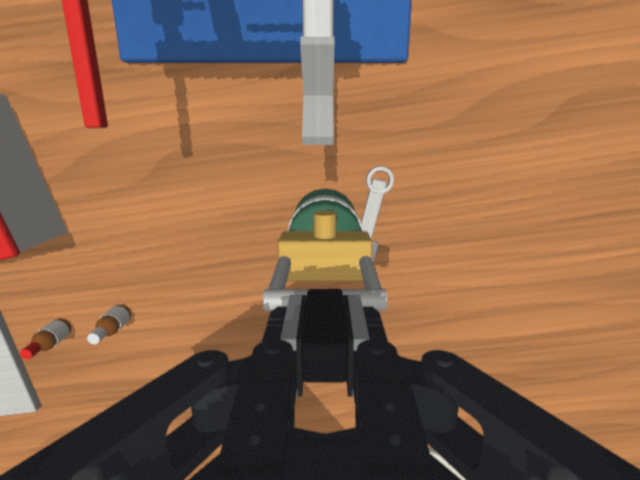

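View pics/s5c.png

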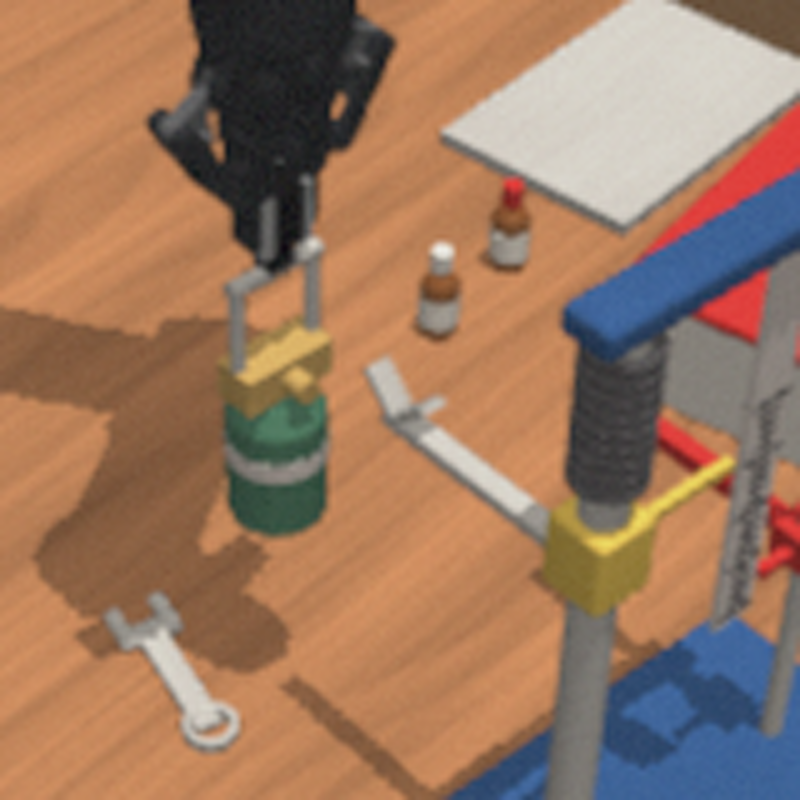

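View pics/t5c.png

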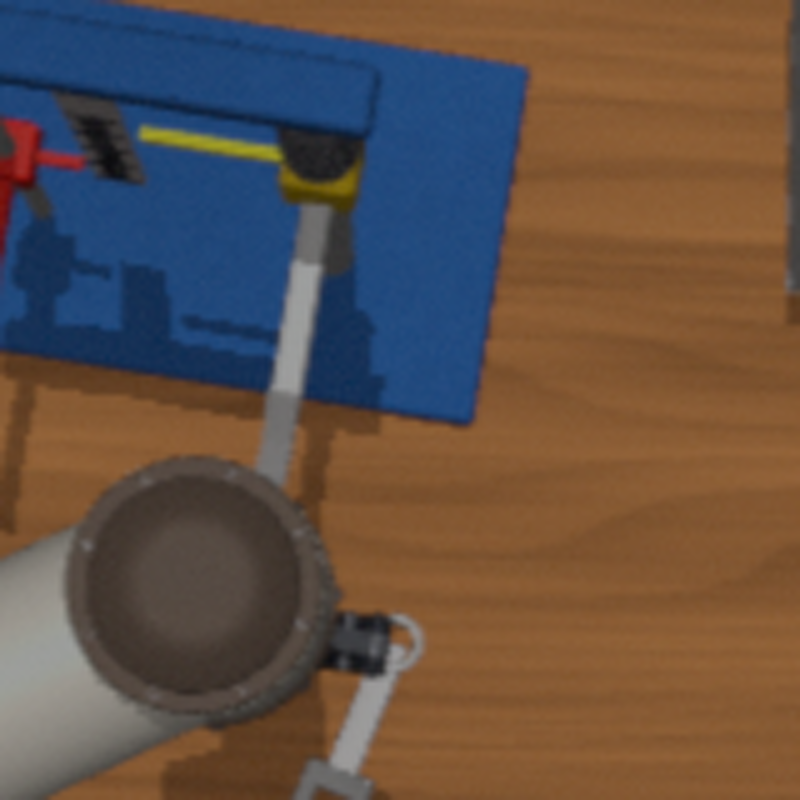

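```bash
python3 - <<'E'
from h import *
im=cv2.imread('pics/wrist5.png'); cv2.imwrite('pics/w5c.png',cv2.resize(im[20:160,260:380],None,fx=4,fy=4,interpolation=cv2.INTER_CUBIC))
st=readout.state(); C=cam('wrist',st); M=R.from_euler('xyz',st['ee_rot'])
print(st['ee_pos'],st['ee_rot'])
for n,uv,z in (('V',(317.5,95),.248),('tip',(318,137),.2665),('inner lip',(317,37),.2665),('bar',(324.5,299),.2962-.0165)):
  x=atz(C,uv,z); print(n,x.round(4),(M.inv().apply(x-st['ee_pos'])*100).round(2))
S=cam('scene')
print(tri([(C,(271,299)),(S,(270+232/5,130+290/5))]),tri([(C,(378,299)),(S,(270+313/5,130+247/5))]), tri([(C,(318,95)),(S,(270+400/5,130+415/5))]))
E
```

```text
[0.48473322 0.06454871 0.29627303] [ 3.14150248e+00  1.26935513e-04 -1.34458737e-01]
V [0.5749 0.0563 0.248 ] [ 9.05 -0.39  4.83]
tip [0.5563 0.0583 0.2665] [ 7.17 -0.34  2.98]
inner lip [0.5956 0.0532 0.2665] [11.14 -0.36  2.98]
bar [0.484  0.0652 0.2797] [-0.08 -0.06  1.66]
(array([0.44388717, 0.09707927, 0.2169414 ]), [0.015546688992523615, 0.015546688992523792]) (array([0.51340369, 0.04762066, 0.32445097]), [0.009729253259031382, 0.009729253259031278]) (array([0.57437593, 0.05530881, 0.2437767 ]), [0.0011135026278060501, 0.0011135026278061078])
```

View pics/w5c.png

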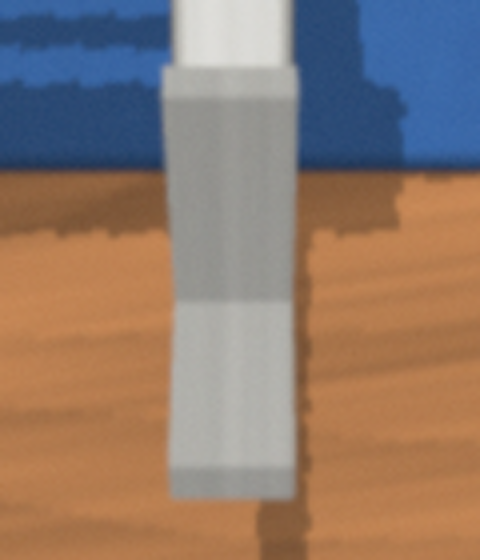

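```bash
python3 -m creep '[[[0.5,-0.15,0.1,0,0,0,1],[1.5,-0.3,0.1,0,0,0,1],[2.8,-0.3,0.1,0,0,0,1],[3.9,-0.3,0.1,0,0,0,1],[4.6,-0.3,0.1,0,0,0,1]]]'
python3 -m creep '[[[0.4,0,0,0,0,0,1],[1.3,0,0,0,0,0,1],[2.6,0,0,0,0,0,1],[3.7,0,0,0,0,0,1],[4.3,0,0,0,0,0,1]]]'
python3 -m creep '[[[0.2,0,0,0,0,0,1],[0.2,0,0,0,0,0,1],[0.2,0,0,0,0,0,1],[0.2,0,0,0,0,0,1],[0.2,0,0,0,0,0,1]]]'
python3 - <<'E'
from h import *
rel((.483,.066,.295),-.132)
for n in ['wrist','scene']:
    im=imaging.capture(n); cv2.imwrite(f'pics/{n}6.png',im[:,:,::-1])
    if n=='scene': crop(im,(300,150,420,270),5,'pics/s6c.png')
E
```

```text
clock: 8.15
ee_pos: [0.5323, 0.0616, 0.2949]
ee_rot: [3.141, 0.0, -0.134]
ft_force: [-0.5, 0.3, -6.3]
opening: 0.0156
clock: 8.65
ee_pos: [0.5747, 0.0559, 0.2951]
ee_rot: [3.142, -0.0, -0.134]
ft_force: [-1.7, 0.4, -6.6]
opening: 0.0156
clock: 9.15
ee_pos: [0.575, 0.0558, 0.2955]
ee_rot: [-3.141, -0.0, -0.134]
ft_force: [0.8, -0.6, -6.8]
opening: 0.0154
clock 9.15 pos [0.575  0.0558 0.2955] rot [-3.1414e+00 -2.0000e-04 -1.3360e-01] f [ 0.75 -0.56 -6.8 ] open 0.0154
rel cm [-9.25  0.21  0.05] w [-0.0002 -0.0002 -0.0016]
```

View pics/wrist6.png

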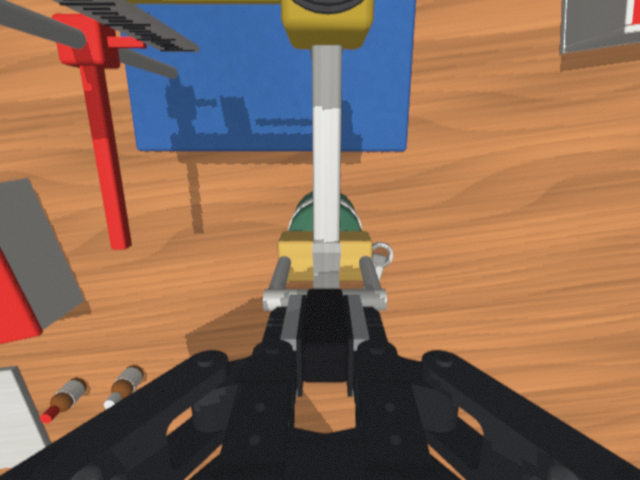

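View pics/s6c.png

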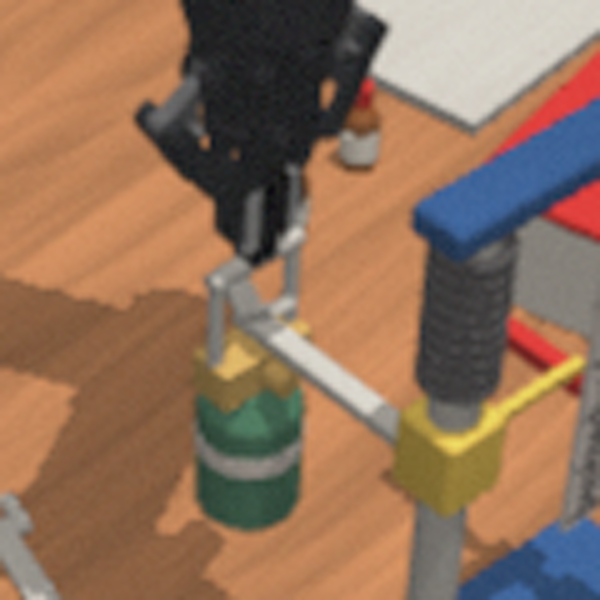

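```bash
python3 -m creep '[[[0,0,0.4,0,0,0,1],[0,0,0.8,0,0,0,1],[0,0,1.2,0,0,0,1],[0,0,1.6,0,0,0,1],[0,0,2.0,0,0,0,1]]]'
python3 -m creep '[[[0,0,0.2,0,0,0,1],[0,0,0.5,0,0,0,1],[0,0,0.8,0,0,0,1],[0,0,1.1,0,0,0,1],[0,0,1.4,0,0,0,1]]]'
python3 - <<'E'
from h import *
rel((.483,.066,.295),-.132)
for n in ['wrist','scene']:
    im=imaging.capture(n); cv2.imwrite(f'pics/{n}7.png',im[:,:,::-1])
    if n=='scene': crop(im,(300,150,420,270),5,'pics/s7c.png')
E
```

```text
clock: 9.75
ee_pos: [0.5752, 0.0557, 0.2748]
ee_rot: [3.141, 0.0, -0.134]
ft_force: [-1.4, 0.1, -6.1]
opening: 0.0154
clock: 10.25
ee_pos: [0.5754, 0.0557, 0.2614]
ee_rot: [-3.142, -0.001, -0.134]
ft_force: [0.3, -0.1, -5.7]
opening: 0.0152
clock 10.25 pos [0.5754 0.0557 0.2614] rot [-3.1415e+00 -5.0000e-04 -1.3360e-01] f [ 0.31 -0.1  -5.65] open 0.0152
rel cm [-9.29  0.21 -3.37] w [-0.0001 -0.0005 -0.0016]
```

View pics/s7c.png

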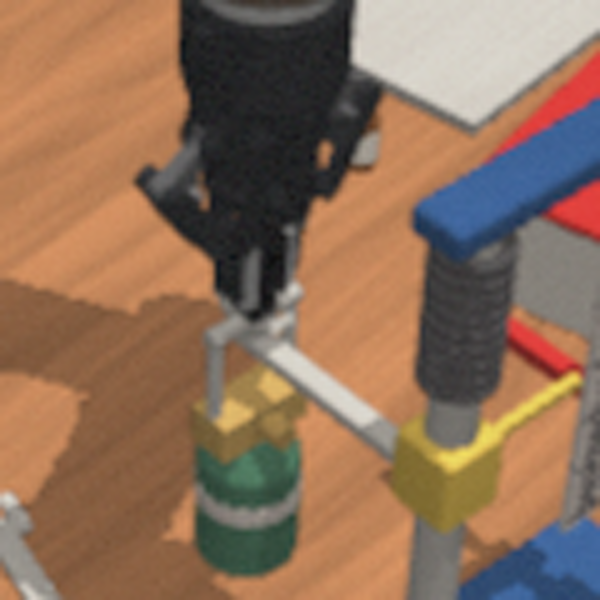

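View pics/wrist7.png

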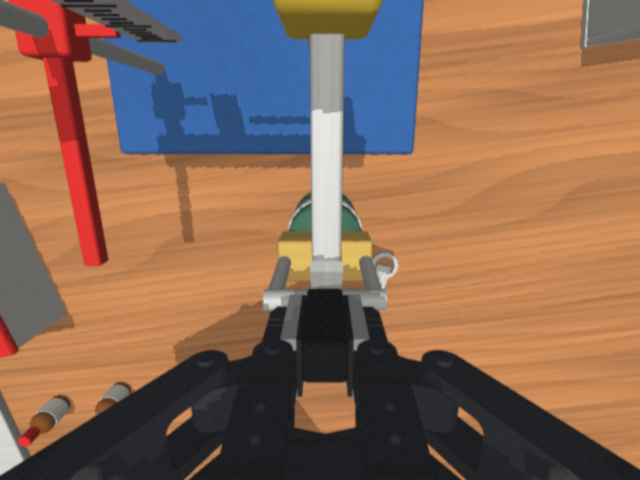

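```bash
python3 -m creep '[[[0,0,0.3,0,0,0,1],[0,0,0.7,0,0,0,1],[0,0,1.1,0,0,0,1],[0,0,1.5,0,0,0,1],[0,0,1.9,0,0,0,1]]]'
python3 -m creep '[[[0,0,0.4,0,0,0,1],[0,0,0.8,0,0,0,1],[0,0,1.2,0,0,0,1],[0,0,1.5,0,0,0,1],[0,0,1.7,0,0,0,1]]]'
python3 -m creep '[[[0,0,0.2,0,0,0,1],[0,0,0.3,0,0,0,1],[0,0,0.4,0,0,0,1],[0,0,0.5,0,0,0,1],[0,0,0.5,0,0,0,1]]]'
```

```text
clock: 10.85
ee_pos: [0.5754, 0.0557, 0.2423]
ee_rot: [-3.142, -0.001, -0.134]
ft_force: [-0.9, -0.6, -3.4]
opening: 0.0153
clock: 11.35
ee_pos: [0.5754, 0.0557, 0.2253]
ee_rot: [3.142, -0.0, -0.134]
ft_force: [-1.3, -0.4, -1.6]
opening: 0.0153
clock: 11.85
ee_pos: [0.5754, 0.0557, 0.2204]
ee_rot: [-3.142, -0.0, -0.134]
ft_force: [0.6, -0.7, -0.5]
opening: 0.0151
```

```bash
python3 - <<'E'
from h import *
a=[]
for i in range(14):
    im=imaging.capture('scene'); s=readout.state(); a.append(np.r_[s['ft_force'],s['ee_pos'][2]])
a=np.array(a); print(a.mean(0),a.std(0)/14**.5,a[:,2].round(2)); cv2.imwrite('pics/s8.png',im[:,:,::-1]); crop(im,(300,150,450,270),5,'pics/s8c.png')
E
```

```text
[-0.07471166 -0.27875868 -1.10211336  0.22043441] [1.65778204e-01 1.21201635e-01 1.22661286e-01 8.89281310e-06] [-1.72 -1.38 -1.09 -1.29 -0.97 -1.54 -1.79 -0.69 -0.71 -0.77 -0.23 -1.14
 -0.52 -1.59]
```

View pics/s8c.png

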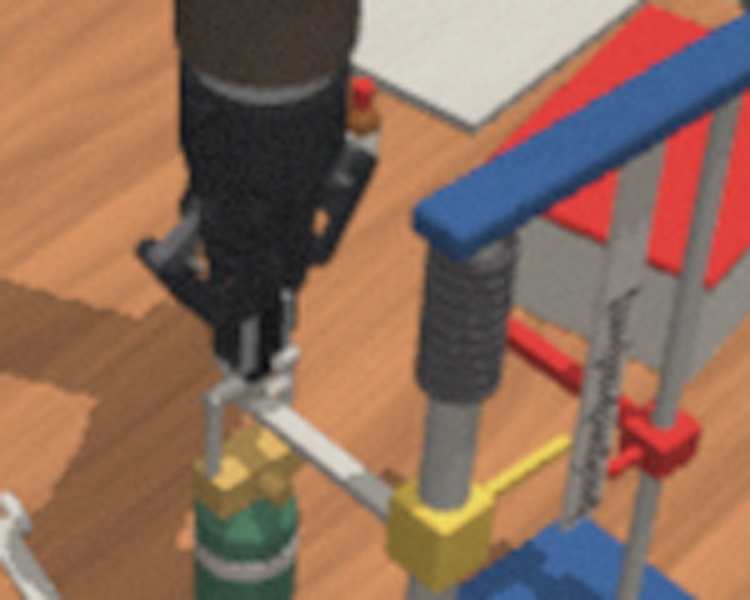

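```bash
python3 -m creep '[[[0,0,0.2,0,0,0,1],[0,0,0.45,0,0,0,1],[0,0,0.7,0,0,0,1],[0,0,0.9,0,0,0,1],[0,0,1.0,0,0,0,1]]]'
python3 - <<'E'
from h import *
a=[]
for i in range(30):
    im=imaging.capture('scene'); s=readout.state(); a.append(np.r_[s['ft_force'],s['ee_pos'][2]])
a=np.array(a)[3:]; print(a.mean(0),a.std(0)/27**.5)
E
```

```text
clock: 13.05
ee_pos: [0.5754, 0.0557, 0.2102]
ee_rot: [3.142, -0.0, -0.134]
ft_force: [1.3, -0.2, -0.1]
opening: 0.0151
[ 0.9111465  -0.38342688  0.12206497  0.21039581] [9.68392662e-02 9.16115686e-02 1.03647623e-01 9.25608363e-06]
```

```bash
python3 -m creep '[[[0,0,0,0,0,0,1],[0,0,0,0,0,0,0.8],[0,0,0,0,0,0,0.6],[0,0,0,0,0,0,0.5],[0,0,0,0,0,0,0.4]]]' 20
python3 - <<'E'
from h import *
im=imaging.capture('wrist'); cv2.imwrite('pics/w9.png',im[:,:,::-1]); print(readout.state()['ft_force'],readout.state()['opening'])
E
```

```text
clock: 15.05
ee_pos: [0.575, 0.0558, 0.2101]
ee_rot: [3.142, 0.001, -0.134]
ft_force: [-0.4, 0.0, -0.2]
opening: 0.0255
[ 0.01159827 -0.61741671  0.70469841] 0.025765110405810705
```

View pics/w9.png

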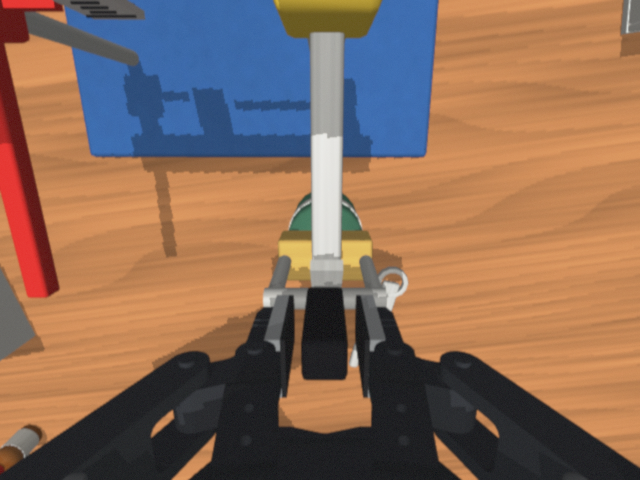

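Released with no visible motion. Open fully and lift straight up.

```bash
python3 -m creep '[[[0,0,0,0,0,0,0.2],[0,0,0,0,0,0,-0.1],[0,0,-0.5,0,0,0,-0.1],[0,0,-1.5,0,0,0,-0.1],[0,0,-3,0,0,0,-0.1]]]' 20
python3 -m creep '[[[0,0,-2,0,0,0,-0.1],[0,0,-4,0,0,0,-0.1],[0,0,-6,0,0,0,-0.1],[0,0,-7.5,0,0,0,-0.1],[0,0,-8,0,0,0,-0.1]]]'
python3 - <<'E'
from h import *
rel((.483,.066,.295),-.132)
for n in ['wrist','scene','top']:
    im=imaging.capture(n); cv2.imwrite(f'pics/{n}10.png',im[:,:,::-1])
    if n=='scene': crop(im,(300,150,460,290),5,'pics/s10c.png')
    if n=='top': crop(im,(205,115,355,240),5,'pics/t10c.png')
E
```

```text
clock: 15.6
ee_pos: [0.575, 0.0556, 0.2407]
ee_rot: [3.141, 0.001, -0.134]
ft_force: [0.6, -0.4, -0.3]
opening: 0.0469
clock: 16.1
ee_pos: [0.5761, 0.0558, 0.3234]
ee_rot: [-3.14, -0.005, -0.134]
ft_force: [0.2, 0.9, -0.0]
opening: 0.0471
clock 16.1 pos [0.5761 0.0558 0.3234] rot [-3.1398 -0.0047 -0.1337] f [ 0.15  0.86 -0.02] open 0.0471
rel cm [-9.37  0.23  2.79] w [-0.0018 -0.0047 -0.0017]
```

View pics/s10c.png

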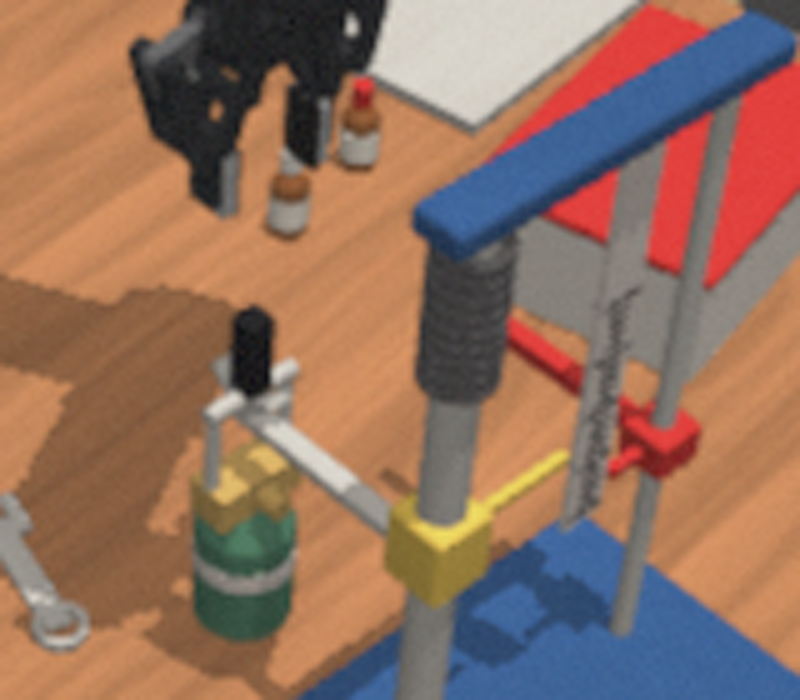

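View pics/t10c.png

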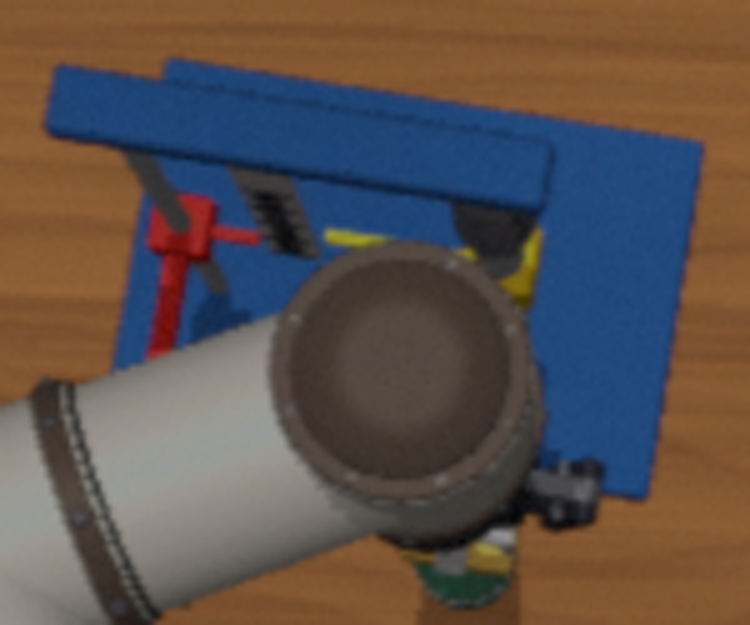

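View pics/wrist10.png

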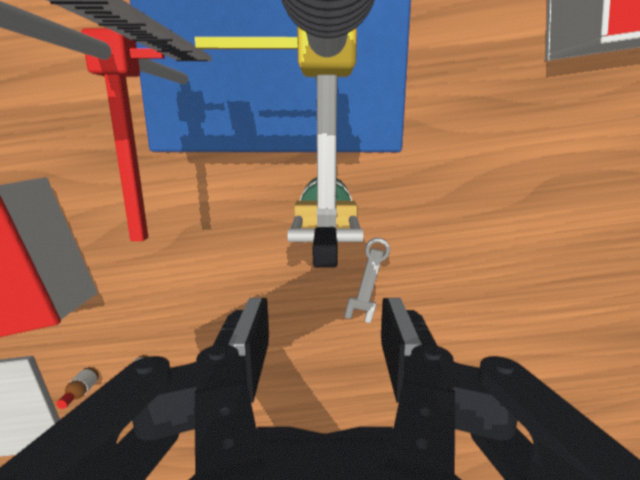

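```bash
python3 - <<'E'
from h import *
S=cam('scene');T=cam('top'); st=readout.state();C=cam('wrist',st)
s=lambda x,y:(300+x/5,150+y/5); t=lambda x,y:(205+x/5,115+y/5)
print('pointer',tri([(S,s(566,457)),(T,t(328,236))]),tri([(S,s(566,457)),(T,t(328,236)),(C,(196,43))]))
print('flag',tri([(S,s(612,471)),(T,t(258,238))]),tri([(S,s(612,471)),(T,t(258,238)),(C,(163,55))]))
for z in (.15,.156,.162):print('handle end w',atz(C,(138,235),z),'top0',atz(T,t(134,512),z), 'rod cube top',atz(T,t(182,225),z))
for z in (.15,.162):print('handle mid w',atz(C,(127,140),z),'top0',atz(T,t(160,350),z))
E
```

```text
pointer (array([0.71405677, 0.12179247, 0.19154594]), [0.0014154556061026682, 0.0014154556061030518]) (array([0.71378096, 0.12206136, 0.19118116]), [0.0015244077390993511, 0.001368403668932056, 0.0004803080191601749])
flag (array([0.7195653 , 0.15960429, 0.15674258]), [0.0016672348275155549, 0.0016672348275155774]) (array([0.71869475, 0.15955095, 0.1555245 ]), [0.0026409163051574354, 0.0009119909560924813, 0.0019481821997811486])
handle end w [0.58304252 0.21884029 0.15      ] top0 [0.5812803  0.21609113 0.15      ] rod cube top [0.72528058 0.19732466 0.15      ]
handle end w [0.58433812 0.21553652 0.156     ] top0 [0.58064531 0.21518359 0.156     ] rod cube top [0.72403971 0.19649609 0.156     ]
handle end w [0.58563373 0.21223275 0.162     ] top0 [0.58001032 0.21427606 0.162     ] rod cube top [0.72279883 0.19566751 0.162     ]
handle mid w [0.66158847 0.20532419 0.15      ] top0 [0.66230189 0.20607392 0.15      ]
handle mid w [0.66117503 0.19923369 0.162     ] top0 [0.66035011 0.20434314 0.162     ]
```

```bash
python3 -c "
from h import *
rel((.607,.212,.27),-.132)"
```

```text
clock 16.25 pos [0.5751 0.0558 0.3203] rot [-3.1412  0.     -0.1339] f [-0.49 -0.46 -0.39] open 0.0471
rel cm [  1.08 -15.91   5.04] w [-0.0004  0.     -0.0019]
```

```bash
python3 -m creep '[[[0.3,-2,0,0,0,0,-0.3],[0.6,-6,0,0,0,0,-0.3],[0.9,-10,1,0,0,0,-0.3],[1.1,-14,3,0,0,0,-0.3],[1.1,-15.9,5,0,0,0,-0.3]]]'
python3 -m creep '[[[0,0,0,0,0,0,-0.3],[0,0,0,0,0,0,-0.3],[0,0,0,0,0,0,-0.3],[0,0,0,0,0,0,-0.3],[0,0,0,0,0,0,-0.3]]]'
python3 - <<'E'
from h import *
rel((.607,.212,.137),-.132)
im=imaging.capture('wrist'); cv2.imwrite('pics/w11.png',im[:,:,::-1])
E
```

```text
clock: 16.75
ee_pos: [0.6075, 0.2157, 0.268]
ee_rot: [3.141, 0.001, -0.131]
ft_force: [-0.4, -0.4, 0.1]
opening: 0.0552
clock: 17.25
ee_pos: [0.6077, 0.2111, 0.2715]
ee_rot: [-3.14, -0.002, -0.135]
ft_force: [-0.1, 0.4, 0.5]
opening: 0.0554
clock 17.25 pos [0.6077 0.2111 0.2715] rot [-3.1404e+00 -1.6000e-03 -1.3500e-01] f [-0.08  0.38  0.46] open 0.0554
rel cm [-0.1  -0.06 13.45] w [-0.0012 -0.0016 -0.003 ]
```

View pics/w11.png

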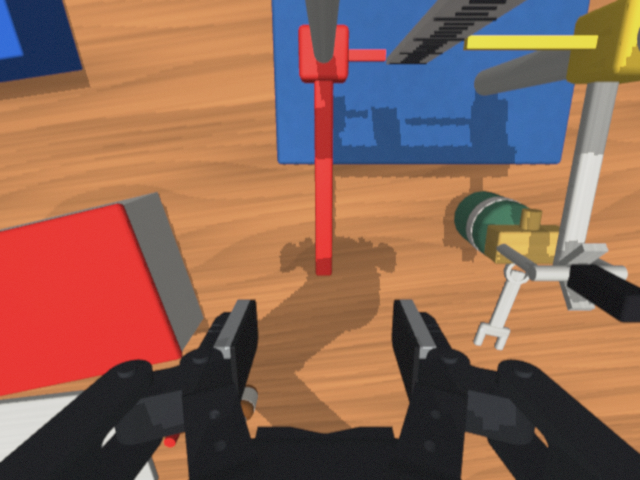

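```bash
python3 - <<'E'
from h import *
st=readout.state();C=cam('wrist',st);M=R.from_euler('xyz',st['ee_rot'])
for uv,z in (((323.5,263),.162),((323.5,275),.150)): print((M.inv().apply(atz(C,uv,z)-st['ee_pos'])*100).round(2))
E
python3 -m creep '[[[-0.1,-0.05,2.5,0,0,0,-0.3],[-0.1,-0.05,6,0,0,0,-0.3],[-0.1,-0.05,9.5,0,0,0,-0.3],[-0.1,-0.05,12,0,0,0,-0.3],[-0.1,-0.05,13.4,0,0,0,-0.3]]]' 30
python3 -m creep '[[[0,0,0,0,0,0,-0.3],[0,0,0,0,0,0,0],[0,0,0,0,0,0,0.4],[0,0,0,0,0,0,0.9],[0,0,0,0,0,0,1]]]' 40
python3 - <<'E'
from h import *
im=imaging.capture('wrist'); cv2.imwrite('pics/w12.png',im[:,:,::-1])
rel((.607,.212,.137),-.132)
E
```

```text
[-1.72 -0.13 10.93]
[-3.14 -0.13 12.13]
clock: 17.8
ee_pos: [0.6055, 0.2115, 0.1342]
ee_rot: [3.14, 0.003, -0.135]
ft_force: [-0.4, 0.6, 0.2]
opening: 0.0555
clock: 18.3
ee_pos: [0.6071, 0.2122, 0.1378]
ee_rot: [-3.141, -0.002, -0.134]
ft_force: [0.9, -2.1, 2.4]
opening: 0.0108
clock 18.35 pos [0.6071 0.2122 0.1376] rot [-3.1411e+00 -1.9000e-03 -1.3370e-01] f [-0.22 -2.06  2.78] open 0.0111
rel cm [-0.01  0.02  0.06] w [-0.0005 -0.0019 -0.0017]
```

View pics/w12.png

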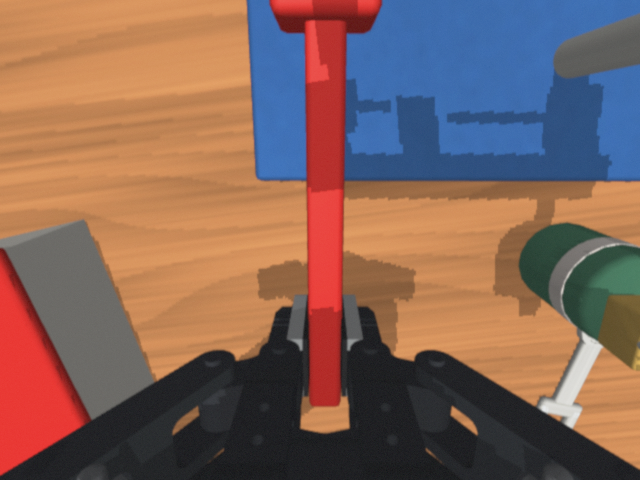

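```bash
python3 -m creep '[[[0,0,-0.6,0,0,0,1],[0,0,-1.4,0,0,0,1],[0,0,-2.2,0,0,0,1],[0,0,-3.0,0,0,0,1],[0,0,-3.6,0,0,0,1]]]' 60
python3 -m creep '[[[0,0,0,0,0,0,1],[0,0,0,0,0,0,1],[0,0,0,0,0,0,1],[0,0,0,0,0,0,1],[0,0,0,0,0,0,1]]]'
python3 - <<'E'
from h import *
rel((.607,.212,.137),-.132)
for n in ['wrist','scene','top']:
    im=imaging.capture(n); cv2.imwrite(f'pics/{n}13.png',im[:,:,::-1])
    if n=='scene': crop(im,(385,200,465,270),9,'pics/s13c.png')
    if n=='top': crop(im,(215,130,315,200),8,'pics/t13c.png')
E
```

```text
clock: 18.85
ee_pos: [0.607, 0.2122, 0.1732]
ee_rot: [-3.141, -0.001, -0.134]
ft_force: [4.2, -2.5, -3.1]
opening: 0.0108
clock: 19.35
ee_pos: [0.607, 0.2122, 0.1731]
ee_rot: [3.142, -0.001, -0.134]
ft_force: [3.8, -3.9, 1.6]
opening: 0.0107
clock 19.35 pos [0.607  0.2122 0.1731] rot [ 3.1416e+00 -1.5000e-03 -1.3360e-01] f [ 3.81 -3.93  1.65] open 0.0107
rel cm [-0.    0.02  3.61] w [ 0.     -0.0015 -0.0016]
```

View pics/s13c.png

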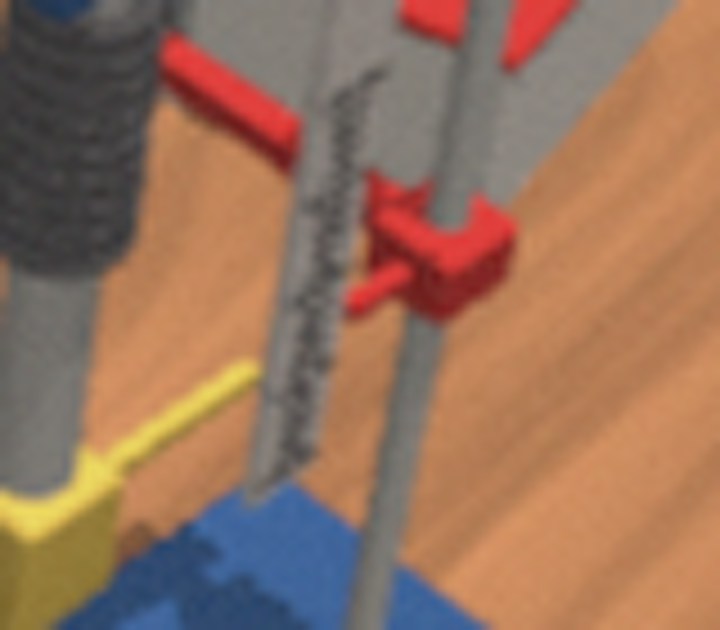

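View pics/t13c.png

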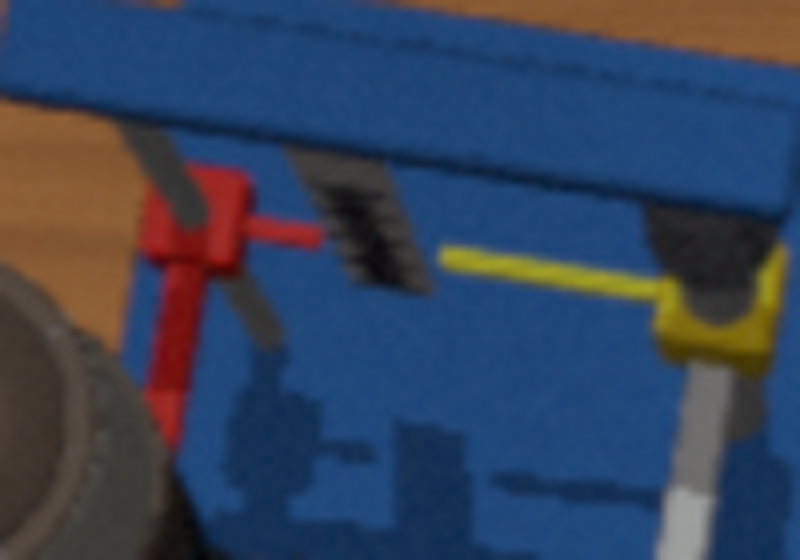

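View pics/wrist13.png

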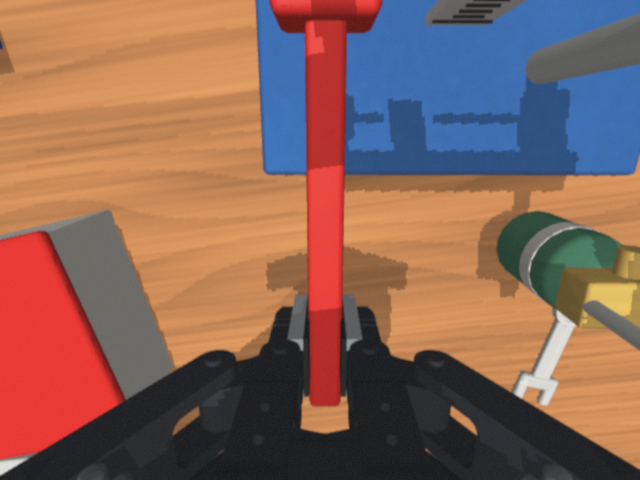

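```bash
python3 - <<'E'
from h import *
S=cam('scene');T=cam('top')
s=lambda x,y:(385+x/9,200+y/9); t=lambda x,y:(215+x/8,130+y/8)
p,e=tri([(S,s(254,370)),(T,t(442,257))]);f,e2=tri([(S,s(350,306)),(T,t(320,237))]); print('pointer',p,e,'flag',f,e2)
# scene-only with known xy line: z at which scene ray matches vertical plane position
ex=np.array([.991,-.133,0]);ey=np.array([.133,.991,0])
for n,uv in (('p',s(254,370)),('f',s(350,306))):
  o,d=ray(S,uv); x0=np.dot(ex,(p+f)/2); k=(x0-o@ex)/(d@ex); print(n,o+k*d)
E
```

```text
pointer [0.71392292 0.1224327  0.19200099] [0.0011550082901016134, 0.0011550082901016874] flag [0.71914634 0.15941645 0.19208255] [0.001128018235975309, 0.0011280182359752005]
p [0.71427572 0.12409311 0.19120083]
f [0.71929287 0.16147655 0.19088602]
```

```bash
python3 -m creep '[[[0,0,0,0,0,0,0.9],[0,0,0,0,0,0,0.6],[0,0,0,0,0,0,0.2],[0,0,0,0,0,0,-0.2],[0,0,0,0,0,0,-0.3]]]' 20
python3 -m creep '[[[0,0,-1,0,0,0,-0.3],[0,0,-3,0,0,0,-0.3],[0,0,-6,0,0,0,-0.3],[0,0,-9,0,0,0,-0.3],[0,0,-11,0,0,0,-0.3]]]'
python3 -m creep '[[[-2,0,-1,0,0,0,-0.3],[-5,-1,-2,0,0,0,-0.3],[-9,-2,-2,0,0,0,-0.3],[-11,-2,-2,0,0,0,-0.3],[-12,-2,-2,0,0,0,-0.3]]]'
python3 - <<'E'
from h import *
rel((.607,.212,.137),-.132)
for n in ['wrist','scene','top']:
    im=imaging.capture(n); cv2.imwrite(f'pics/{n}14.png',im[:,:,::-1])
    if n=='scene': crop(im,(385,200,465,270),9,'pics/s14c.png')
    if n=='top': crop(im,(215,130,315,200),8,'pics/t14c.png')
E
```

```text
clock: 20.0
ee_pos: [0.606, 0.2129, 0.172]
ee_rot: [3.142, 0.001, -0.133]
ft_force: [-0.5, 0.0, -0.0]
opening: 0.0551
clock: 20.5
ee_pos: [0.6071, 0.2127, 0.2859]
ee_rot: [-3.139, -0.004, -0.133]
ft_force: [0.6, 0.8, 0.3]
opening: 0.0555
clock: 21.0
ee_pos: [0.4887, 0.2487, 0.3038]
ee_rot: [-3.14, -0.001, -0.132]
ft_force: [0.5, -0.1, -0.1]
opening: 0.0555
clock 21.0 pos [0.4887 0.2487 0.3038] rot [-3.14e+00 -1.10e-03 -1.32e-01] f [ 0.5  -0.14 -0.09] open 0.0555
rel cm [12.19  2.11 16.69] w [-0.0016 -0.0011 -0.    ]
```

View pics/s14c.png

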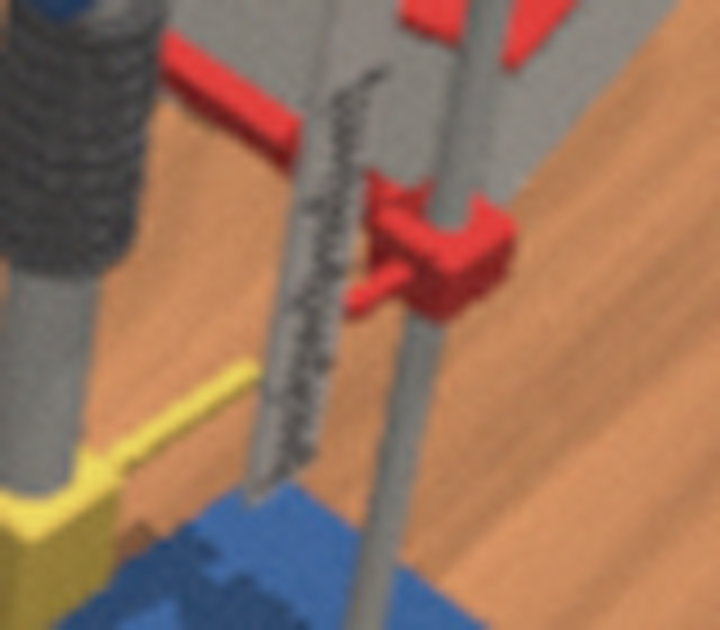

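View pics/t14c.png

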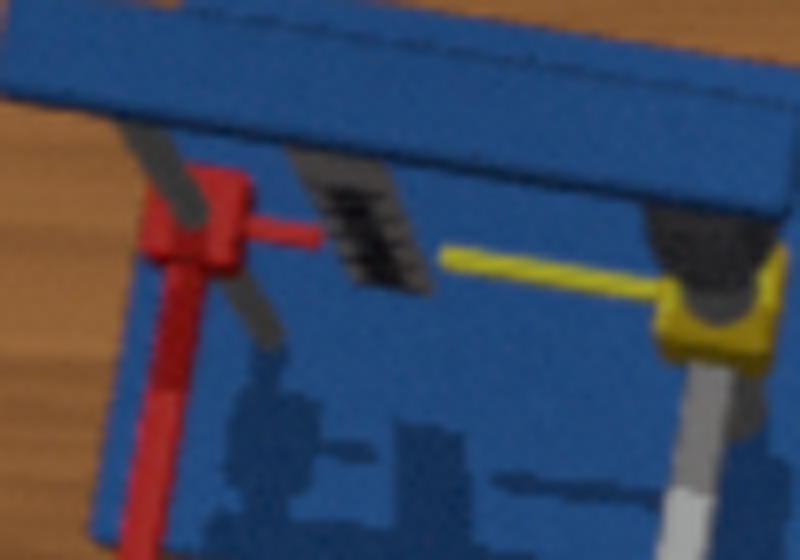

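View pics/scene14.png

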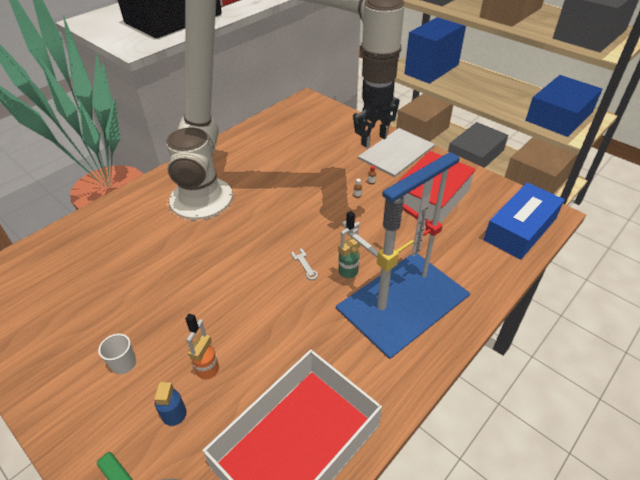

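View pics/wrist14.png

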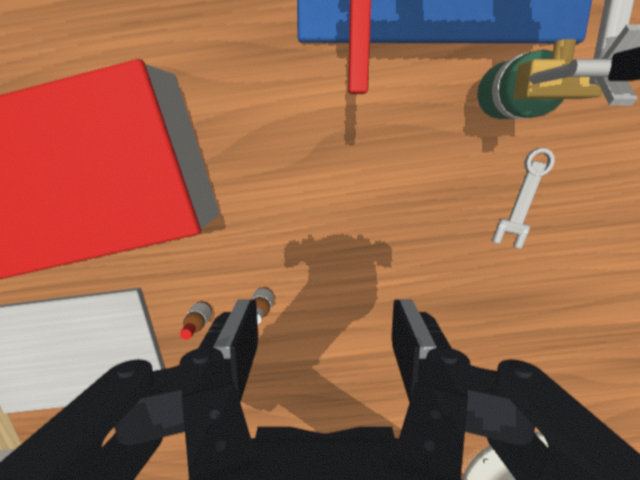

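```bash
python3 -m creep '[[[0,0,0,0,0,0,-0.3],[0,0,0,0,0,0,-0.3],[0,0,0,0,0,0,-0.3],[0,0,0,0,0,0,-0.3],[0,0,0,0,0,0,-0.3]]]'
python3 -c "
from bench import arm,readout
print(arm.finish_job(), readout.state()['clock'])"
```

```text
clock: 21.65
ee_pos: [0.4905, 0.2482, 0.3021]
ee_rot: [3.141, 0.0, -0.134]
ft_force: [-0.0, 0.2, -0.4]
opening: 0.0558
the job is handed in; nothing more can be done
the job is handed in; nothing more can be done
```

I hung the green cylinder by its bail in the hook's notch, set the red marker level with the pointer, and handed the job in at about 22 s. No verdict was reported.

- **Hanging:** I lowered the cylinder in steps of 4 mm or less per 0.1 s. I opened the fingers only once the wrist force averaged 0.1 ± 0.1 N vertically, with the hook about 61 mm down. The cylinder weighs roughly 6.6 N. The one picture after release showed no visible jump. I had no direct reading of hook speed.
- **Marker:** I pinched the handle, raised it 36 mm, released it and backed the arm off.
- **Last checks:** The two cameras put the pointer tip at 192.0 mm and the flag at 192.1 mm. After release the flag stood in the same place in the pictures. The cylinder hung free, the other things looked unmoved by eye, and the wrist force was near zero.
- **Disagreement:** The arm pose put the pointer at about 194 mm, and the weight at about 194.5 mm. The first sighting with the cylinder hanging gave 191.5 mm. All of these lie within the 5 mm tolerance of the flag. I used the direct camera comparison of the two.

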